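Open a coolant port whose cap may lock either way

ROBOT

A 6-joint arm with a two-finger parallel gripper is mounted at the origin on a cart in front of the work surface, level with it; the furniture and walls round the work are solid. World frame = base frame: x ahead of the robot, y to its left, z up, the work surface at z = 0. Lengths are in mm, angles in rad, forces in N, time in s.
With the tool pointing down it reaches from about 400 to 925 mm from the base axis. Payload 12.5 kg.
Tool frame: the origin (TCP) lies at the very end of the fingers, on their centre line; the grasp point (between the pads) lies 19 mm behind it; z points along the fingers, y is the line along which they close (so a half turn about z gives the same grasp; the last joint's range is limited). The gripper opens to 95 mm and grips with 3 to 60 N. Pads are 20 mm wide; open, the fingers measure 119 mm over their backs; the gripper's body (75 mm by 180 mm) begins 59 mm behind the grasp point.
Start: joints at [-1.319, 0.491, 1.559, -0, 1.092, -0.106], TCP at [218.908, -585.428, 214.661] pointing down, gripper open.
Joint ranges: [-3.1, 3.1], [-0.84, 2.19], [0.05, 2.79], [-1.13, 4.28], [0.06, 2.93], [-2.69, 2.69]. Speed limits (rad/s): [2.22, 2.22, 2.79, 3.14, 3.14, 3.14].

INTERFACE

Orientations are given as [roll, pitch, yaw] about the fixed x, y, z axes, in that order (R = Rz(yaw) Ry(pitch) Rx(roll)).
In Python, from cell import env gives the robot as it stands.
- The arm moves only by the tool steer_hand, called by a JSON object that holds its "op" and its "data". Schema: {"type":"object","properties":{"motion":{"type":"array","items":{"type":"array","items":{"type":"number"},"minItems":5,"maxItems":5},"minItems":1,"maxItems":5},"only":{"type":"string"},"quiet":{"type":"boolean"},"lines":{"type":"string"}},"required":["motion"],"additionalProperties":false}. motion is a list of rows, 1 to 5 of them, each of 5 numbers: dx, dy, dz in mm, then a turn about the tool's z in rad, then the opening from 0.0 (shut) to 1.0 (fully open); each row is the pose to reach, as a shift and turn from the pose commanded when the call began, along the tool's axes at that moment; what a row does not reach only later rows make up. A row lasts 1/12 s, in which the tool goes at most 41.7 mm and 0.125 rad, less where a joint would pass 70% of its speed; a pose out of reach is approached as far as the arm can. The fingers move at their own pace and stop on an object; the grip force is fixed at half the most. Time passes only in rows, so rows that do not move let the fingers close. The tool returns the time, the measured TCP pose, the force, the opening and the grip force at its end. only (a regular expression) keeps the lines of the reply that match it, lines (a string "A,B") keeps lines A to B, and quiet returns only ok. Input that does not fit is refused with a message, and nothing moves.
- env.state(): the state, without advancing time (a new reading comes with each control period).
- env.read_camera(name): name is "scene" or "top"; returns (picture, depth): 420x560x3 uint8, red, green, blue; 420x560 float32, mm along the optical axis (not along the pixel's ray), 0 where there is no reading.
- env.camera_info(name): a dict with "vertical_fov" (degrees; the focal length in pixels is half the picture's height over the tangent of half this angle, whatever the lens; pixels are square), "cx", "cy" (the principal point, pixels), "dist_coeffs" ([k1, k2, p1, p2, k3] as OpenCV has them; the pictures are not rectified), "origin" and "attitude" of the camera in the world. Camera axes: x right, y down, z forward; pixel columns grow to the right and rows downward; lengths in mm; the calibration is good to about 2 mm. A picture is of the moment at which its call begins. camera_info takes no time and is no camera call.
- env.job_done(): hands the job in; it is judged then, once.
The state is a dict: "t": time; "joints": joint angles; "qvel": joint speeds; "tau": joint torques, N m; "eef_pos": TCP position; "tcp_rot": TCP orientation; "ft_force": force on the tool from outside, world axes, zero at the start; "moment": the same for the moment, N m; "opening": opening from 0.0 (shut) to 1.0 (fully open); "grip_force": force on a finger pad.
Only numpy, scipy, OpenCV 4.12 (cv2) and the standard library are available. Lean on these libraries where they do the work, as an engineer would, in place of code of your own. Each camera call takes 0.05 s, during which the arm holds its last target. There are 200 camera calls.

TASK

The steel bar standing in the slotted brackets of the coolant manifold keeps its two quarter-turn caps from turning: slide the bar straight up out of its slots and lay it on the trolley top, clear of the manifold, without dropping it. Then take off the left cap (left as you stand at the robot); nobody remembers which way it turns, and one port is left-handed and the other right-handed, so try loosening it gently one way and, if it stops after a few degrees, the other way, about 75 degrees until it is free. Lift it straight up and finish while still holding it upright in the gripper about 8 cm above its port; leave the other cap on, force nothing, and leave the loose parts nearby alone.

Things in the scene. Friction and masses are not known exactly. Their poses are not given: they have to be found in the camera images.
- manifold: fixed aluminium coolant manifold, block 70 (x) x 176 (y) mm, top face 30 mm above the trolley. Origin: centre of its underside; x points away from the robot (yaw within 0.3 rad), y left, z up. The ports stand on its top at x = 0, y = +40 mm (left) and y = -40 mm (right). Two brass hose barbs stick out at the back to x = +61 mm. The trolley top right of it is clear round x = 0.45, y = -0.26 m
- slots (a point): point midway between the two slotted brackets, at manifold x = -21 mm, y = 0, at slot floor height (60 mm). The dark brackets stand at manifold y = +-66 to +-82 mm, x = -31 to -11 mm, tops 76 mm above the trolley, slots 10 mm wide and 16 mm deep, open at the top. Between them there is nothing under the bar down to the block's top
- port_a: fixed steel neck, 20 mm high, hidden under its cap. Origin on its axis at the manifold's top face (z = 30 mm), z up. Whether port_a or port_b is on the left varies. They look the same, but one is left-handed and the other right-handed, not known which
- port_b: the other neck, same outside, locking the other way round. Either lock has flat lugs: the cap does not rise while turned. The wrong way it meets a stop after about 5 to 10 degrees; the right way it turns easily, is free of the lugs after 55 degrees and meets a stop at about 100; in between it lifts straight off. Play on the neck: 1.5 mm. Turning on 12 degrees or more past a stop counts as forcing
- cap_a: loose dark steel cap on port_a, about 120 g: ribbed skirt 45 mm in diameter, 24 mm high; on it a grip bar 14 (cap x) x 44 (cap y) x 24 mm, 24 to 48 mm above the origin. Origin: on the axis at the skirt's lower edge, seated 1 mm above the port's origin: skirt top at z = 55, bar top at z = 79 mm. Locked, the bar lies along manifold y within 0.05 rad
- cap_b: the same cap on port_b. Turning a free cap takes under 0.1 N m; against a stop the torque passes 0.3 N m within a few degrees
- keeper: loose steel bar, 8 (x) x 150 (y) x 22 (z) mm, 140 g, standing on its long edge across both slots along manifold y. Origin: centre of its underside, at the start 60 mm above the trolley, top edge at 82 mm. It stops both grip bars from turning. Its middle, between the caps, is free to be gripped across the 8 mm from above
- puck: bystander: aluminium disc 51 mm in diameter, 20 mm high, behind the manifold; origin at the underside
- bush: bystander: stepped steel bush 44 mm in diameter, 34 mm high, behind the manifold; origin at the underside
- v_block: bystander: steel V-block 46x40x36 mm, behind the manifold; origin at the underside

How it is judged:
By the outcome, as a careful person would: the job done as asked, in the order asked, and still so for the second after the job is handed in, while the arm keeps its last pose, push and grip.
It also fails if it takes over 48 s, if anything falls off the work surface, if the arm or the gripper's body presses on something with over 40 N, if the wrist force passes 120 N, or if a joint passes its speed limit or range.

## Working session

There is one attempt and no reset: what is moved stays moved. The work goes in short steps, Python scripts to look and compute and a tool call to move; the robot and the scene stay as the last step left them, time stands still between calls to the robot, and variables do not carry over. Pictures are saved under pics/ and viewed, at most 10 in all, crops included, and the job is handed in when it is done.

```bash
ls; mkdir -p pics
```

Run:
```python
from cell import env
import cv2
for n in("scene","top"):
    p,d=env.read_camera(n); cv2.imwrite(f"pics/{n}0.png",p[:,:,::-1]); print(n,env.camera_info(n))
    import numpy as np; np.savez(f"pics/{n}0.npz",p=p,d=d)
print(env.state())
```

```text
cell.py
pics
scene {'vertical_fov': 43.777801126423824, 'cx': 275.62062996012816, 'cy': 211.8582327990562, 'dist_coeffs': array([-0.1701238,  0.       ,  0.       ,  0.       ,  0.       ]), 'origin': array([259.7988326 , 638.74934082, 559.20266711]), 'attitude': array([-2.18193932,  0.014582  , -2.63488982])}
top {'vertical_fov': 43.5182187116632, 'cx': 279.8583005554662, 'cy': 214.77764188774822, 'dist_coeffs': array([0.03472926, 0.        , 0.        , 0.        , 0.        ]), 'origin': array([478.31942993,  23.24134303, 943.87838476]), 'attitude': array([-3.01791436, -0.01084697, -1.58319179])}
{'t': 0.1, 'joints': array([-1.31857614e+00,  4.91497503e-01,  1.55941383e+00,  5.52251335e-06,
        1.09169976e+00, -1.05604583e-01]), 'qvel': array([ 3.19520431e-04,  1.64449937e-03, -2.22293533e-03,  3.10492583e-04,
       -6.74848364e-05,  2.29733756e-04]), 'tau': array([ 3.57057375e-03, -6.13625407e+01, -2.58606452e+01,  6.94282958e-02,
        4.70296293e-02, -3.47194316e-05]), 'eef_pos': array([ 218.86134586, -585.18438156,  214.11256914]), 'tcp_rot': array([-3.14058041e+00, -1.12222704e-04,  3.57822166e-01]), 'ft_force': array([ 1.25593961, -0.36501832, -0.56852839]), 'moment': array([-0.00636777,  0.00278422,  0.00878088]), 'grip_force': 0.0, 'opening': 0.9979788713436797}
```

View pics/top0.png

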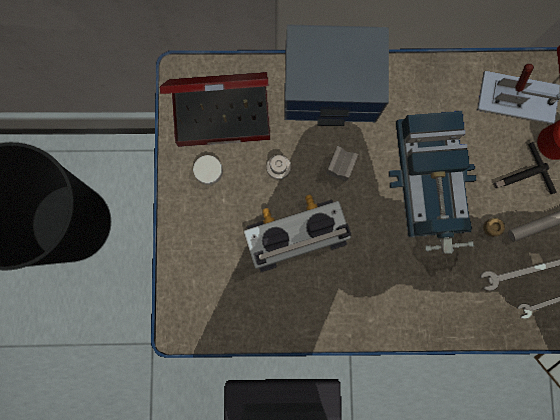

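View pics/scene0.png

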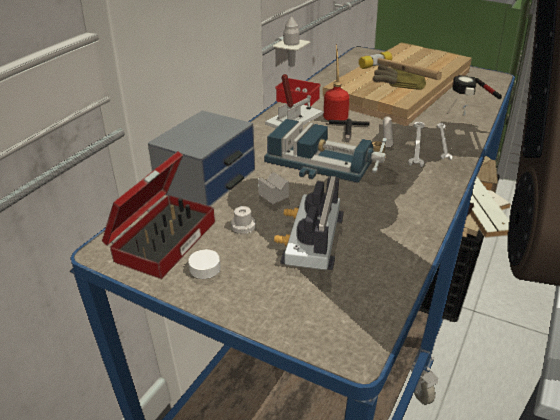

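The top view shows the manifold at about (297,235), with the keeper from about (260,257) to (346,233). The left cap is near (275,238) and the right cap near (320,223). In the scene view the manifold is at (315,225). The bystanders are behind it.

Create h.py:
```python
import numpy as np,cv2
from cell import env
from scipy.spatial.transform import Rotation as R
def cam(n):
    c=env.camera_info(n); f=210/np.tan(np.radians(c["vertical_fov"]/2))
    return np.array([[f,0,c["cx"]],[0,f,c["cy"]],[0,0,1.]]),np.array(c["dist_coeffs"]),np.array(c["origin"]),R.from_euler("xyz",c["attitude"]).as_matrix()
def rays(n,px):
    K,D,o,M=cam(n); u=cv2.undistortPoints(np.float64(px).reshape(-1,1,2),K,D)[:,0]
    return o,np.c_[u,np.ones(len(u))]@M.T
def plane(n,px,z):
    o,r=rays(n,px); return o+r*((z-o[2])/r[:,2])[:,None]
def proj(n,P):
    K,D,o,M=cam(n); return cv2.projectPoints(np.float64(P).reshape(-1,1,3),cv2.Rodrigues(M.T)[0],-M.T@o,K,D)[0][:,0]
def cloud(n,d):
    v,u=np.mgrid[:420,:560]; o,r=rays(n,np.c_[u.ravel(),v.ravel()]); return (o+r*d.ravel()[:,None]).reshape(420,560,3)
def look(n): p,d=env.read_camera(n); return p,d
```

Run:
```python
from h import *
z=np.load("pics/top0.npz");p,d=z["p"],z["d"]; P=cloud("top",d)
print("table z",np.median(P[300:330,250:300,2]), P[300:330,250:300,2].std())
print("zmap",P[225:262:4,255:350:8,2].round())
roi=np.zeros((420,560),bool);roi[190:275,235:360]=1
hsv=cv2.cvtColor(p,cv2.COLOR_RGB2HSV)
for lo,hi in((24,36),(70,95)):
    m=(roi&(P[...,2]>lo)&(P[...,2]<hi)); q=P[m]; print(lo,m.sum(),q.mean(0), cv2.minAreaRect(q[:,:2].astype(np.float32)))
print(plane("top",[[297,235]],30), proj("top",[[450,-260,0],[450,-180,0],[430,-330,0]]))
c=cv2.resize(p[190:275,235:360],None,fx=6,fy=6,interpolation=cv2.INTER_CUBIC);cv2.imwrite("pics/c1.png",c[:,:,::-1])
s=np.load("pics/scene0.npz")["p"];c=cv2.resize(s[165:280,265:365],None,fx=5,fy=5,interpolation=cv2.INTER_CUBIC);cv2.imwrite("pics/c2.png",c[:,:,::-1])
```

```text
table z -0.2163440363710265 72.9332073610519
zmap [[ 6. 27. 32. 31. 30. 29. 33. 80. 78. 78. 31. 74.]
 [27. 29. 57. 55. 30. 32. 29. 80. 74. 56. 33. 82.]
 [31. 51. 56. 74. 77. 31. 34. 56. 53. 81. 81. 70.]
 [36. 52. 81. 79. 77. 29. 31. 31. 84. 86. 31. 56.]
 [31. 80. 77. 80. 55. 30. 80. 80. 30. 30. 32.  1.]
 [31. 62. 56. 56. 33. 82. 81. 30. 31. 27.  7.  5.]
 [29. 27. 51. 78. 84. 31. 28. 30.  2. -2. -2. -1.]
 [75. 81. 81. 81. 31. 32. 15. -4. -4. -2. -5. -2.]
 [76. 81. 29. 29. 27. -2. -0. -2.  1. -4.  1.  0.]
 [28. 75. 31.  0. -0.  0.  3.  2. -1. -2.  2.  0.]]
24 2375 [562.83251601 -12.90802612  29.75925711] ((570.2113647460938, -13.444198608398438), (94.80426788330078, 175.7328338623047), 16.8128662109375)
70 1083 [546.55265344 -20.96616575  79.47936958] ((547.2166748046875, -20.371429443359375), (38.603668212890625, 163.4375), 16.87150764465332)
[[555.96309799 -17.51041785  30.        ]] [[433.9656083  294.52166061]
 [388.81978637 294.9834035 ]
 [474.28082203 305.61157608]]
```

View pics/c1.png

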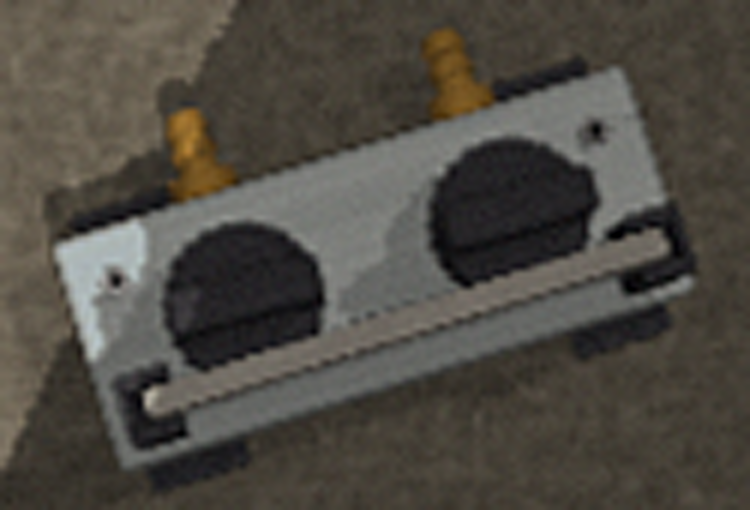

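View pics/c2.png

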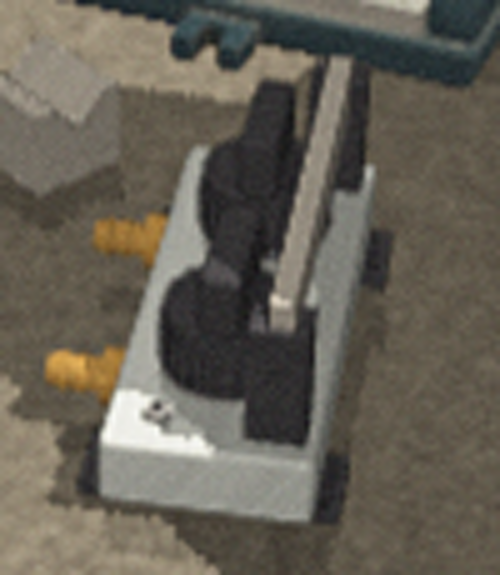

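The crops show the block's top corners at crop pixels (57,247), (620,68), (693,285) and (125,467). The keeper's top edge runs from (152,402) to (662,240). Both caps are locked, with their grip bars parallel to the keeper.

Run:
```python
from h import *
u=lambda a,f,o:(np.array(a)+.5)/f-.5+np.array(o)
c=plane("top",u([[57,247],[620,68],[693,285],[125,467]],6,[235,190]),30)[:,:2]
ctr=c.mean(0); y=(c[0]-c[1])+(c[3]-c[2]); m=np.arctan2(-y[0],y[1])
print("corners ctr",ctr,"yaw",m, "size",np.linalg.norm(c[0]-c[1]),np.linalg.norm(c[0]-c[3]))
z=np.load("pics/top0.npz");p=z["p"];P=cloud("top",z["d"])
# keeper: bright pixels near height 82
for n,o,s in (("top",(190,235),(85,125)),("scene",(165,265),(95,100))):
    z=np.load(f"pics/{n}0.npz");p=z["p"].astype(float);P=cloud(n,z["d"])
    v,uu=np.mgrid[o[0]:o[0]+s[0],o[1]:o[1]+s[1]]
    b=p[v,uu]; sel=(b.mean(-1)>85)&(b[...,0]-b[...,2]>8)&(P[v,uu,2]>70)&(P[v,uu,2]<95)
    k,lab,st,_=cv2.connectedComponentsWithStats(sel.astype(np.uint8)); i=1+st[1:,4].argmax(); q=np.c_[uu[lab==i],v[lab==i]]
    w=plane(n,q,82)[:,:2]; print(n,len(q),"median z",np.median(P[q[:,1],q[:,0],2]),cv2.minAreaRect(w.astype(np.float32)),w.mean(0))
    ax=np.linalg.svd(w-w.mean(0))[2][0]; print(ax,np.arctan2(ax[0],-ax[1]) )
M=lambda a:np.array([[np.cos(a),-np.sin(a)],[np.sin(a),np.cos(a)]])
print("keeper pred",ctr+M(m)@[-21,0],"capL",ctr+M(m)@[0,40])
```

```text
corners ctr [557.90014624 -17.63034947] yaw 0.2979041463848055 size 172.65574180843296 66.66374514682549
top 391 median z 81.95518960155755 ((538.1470947265625, -23.257408142089844), (7.423555850982666, 148.13897705078125), 16.8516788482666) [538.05550037 -23.13064219]
[-0.28905264  0.9573132 ] -2.8483555649691894
scene 284 median z 82.56627020705145 ((537.0609130859375, -20.10436248779297), (8.513996124267578, 161.6900177001953), 16.979372024536133) [535.23766942 -14.14067889]
[-0.29211588  0.95638293] -2.8451541841064296
keeper pred [537.82511733 -23.79421305] capL [546.1594537   20.60780084]
```

Create togo.py:
```python
import sys,numpy as np
from cell import env
x,y,z,w=map(float,sys.argv[1:5]); s=env.state(); p=s["eef_pos"]; a=s["tcp_rot"][2]
d=np.array([x,y,z])-p; c,n=np.cos(a),np.sin(a)
t=-((w-a+np.pi)%(2*np.pi)-np.pi)
print("togo",np.round([d[0]*c+d[1]*n,d[0]*n-d[1]*c,-d[2]],1),"turn",round(t,3),"q6",s["joints"][5].round(2),"mom",s["moment"].round(3))
```

```text
(no output)
```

{"op": "steer_hand", "data": {"motion": [[40, -30, 10, -0.12, 0.5], [80, -65, 20, -0.24, 0.5], [120, -100, 30, -0.36, 0.5], [160, -130, 30, -0.48, 0.5], [190, -160, 30, -0.6, 0.45]]}}

```text
t: 0.52
eef_pos: [321.4, -404.8, 185.5]
tcp_rot: [-3.141, -0.0, 0.963]
ft_force: [0.9, -0.2, 0.1]
opening: 0.709
grip_force: 0.0
```

```bash
python3 togo.py 538 -23.2 150 1.865
```

```text
togo [437.  -40.1  35.5] turn -0.902 q6 -0.42 mom [-0.053 -0.081  0.045]
```

{"op": "steer_hand", "data": {"motion": [[40, -4, 0, -0.12, 0.45], [80, -8, 0, -0.24, 0.45], [120, -10, 0, -0.36, 0.45], [150, -14, 0, -0.48, 0.45], [190, -18, 0, -0.6, 0.45]]}}

```text
t: 0.93
eef_pos: [415.9, -239.8, 186.2]
tcp_rot: [-3.141, 0.0, 1.564]
ft_force: [0.7, -0.8, 0.4]
opening: 0.451
grip_force: 0.0
```

{"op": "steer_hand", "data": {"motion": [[0, 0, 0, 0, 0.45], [0, 0, 0, 0, 0.45], [0, 0, 0, 0, 0.45]]}}

```text
t: 1.18
eef_pos: [415.6, -241.0, 186.2]
tcp_rot: [-3.141, 0.0, 1.557]
ft_force: [-0.1, -0.8, -0.3]
opening: 0.45
grip_force: 0.0
```

```bash
python3 togo.py 538 -23.2 150 1.865
```

```text
togo [219.5 119.5  36.2] turn -0.308 q6 -0.65 mom [-0.027 -0.114 -0.067]
```

{"op": "steer_hand", "data": {"motion": [[35, 20, 5, -0.1, 0.45], [70, 40, 10, -0.2, 0.45], [105, 60, 15, -0.308, 0.45], [140, 80, 20, -0.308, 0.45], [175, 98, 30, -0.308, 0.45]]}}

```text
t: 1.6
eef_pos: [517.0, -67.3, 156.5]
tcp_rot: [3.14, 0.001, 1.863]
ft_force: [1.0, -0.4, 0.3]
opening: 0.451
grip_force: 0.0
```

{"op": "steer_hand", "data": {"motion": [[0, 0, 0, 0, 0.45], [0, 0, 0, 0, 0.45], [0, 0, 0, 0, 0.45]]}}

```text
t: 1.85
eef_pos: [515.6, -68.5, 156.1]
tcp_rot: [-3.141, -0.0, 1.864]
ft_force: [1.0, -0.2, 0.3]
opening: 0.451
grip_force: 0.0
```

```bash
python3 togo.py 538 -23.2 120 1.865
```

```text
togo [36.9 34.5 36.1] turn -0.001 q6 -0.55 mom [-0.019 -0.099  0.042]
```

{"op": "steer_hand", "data": {"motion": [[18, 17, 15, 0, 0.45], [37, 34.5, 30, 0, 0.45], [37, 34.5, 36, 0, 0.45], [37, 34.5, 36, 0, 0.45], [37, 34.5, 36, 0, 0.45]]}}

```text
t: 2.27
eef_pos: [537.8, -23.4, 120.4]
tcp_rot: [-3.141, 0.0, 1.864]
ft_force: [-0.8, -0.1, -0.1]
opening: 0.453
grip_force: 0.0
```

```bash
python3 togo.py 538 -23.2 55 1.865
```

Run:
```python
from h import *
p,d=look("top");c=cv2.resize(p[190:275,235:360],None,fx=4,fy=4);q,d=look("scene");c2=cv2.resize(q[130:280,250:380],None,fx=4,fy=4)
k=np.zeros((600,c.shape[1]+c2.shape[1],3),np.uint8)
k[:c.shape[0],:c.shape[1]]=c;k[:,c.shape[1]:]=c2; k=cv2.resize(k,(775,459)); cv2.imwrite("pics/g1.png",k[:,:,::-1])
```

```text
togo [ 0.2  0.3 65.4] turn -0.001 q6 -0.46 mom [-0.08  -0.147  0.059]
```

View pics/g1.png

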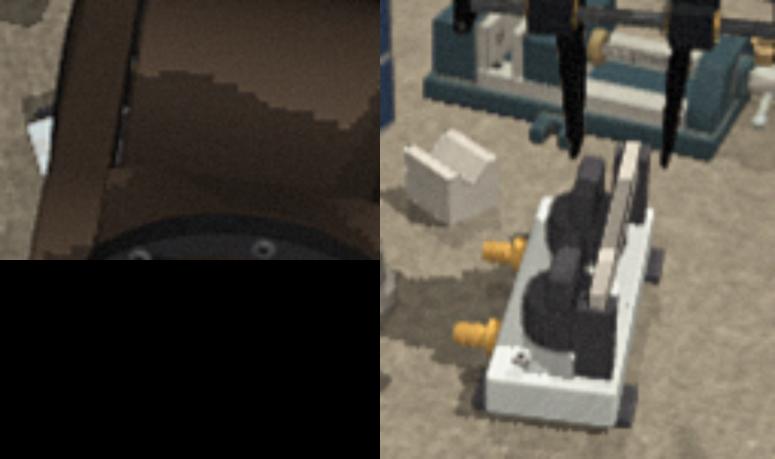

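The top view is covered by the arm. In the scene view the fingers, at (575,155) and (667,160), straddle the keeper's line. I'll go down.

{"op": "steer_hand", "data": {"motion": [[0, 0, 13, 0, 0.45], [0, 0, 26, 0, 0.45], [0, 0, 38, 0, 0.45], [0, 0, 45, 0, 0.45], [0, 0, 45, 0, 0.45]]}}

```text
t: 2.78
eef_pos: [537.7, -22.5, 74.7]
tcp_rot: [-3.141, -0.0, 1.865]
ft_force: [0.2, 0.7, 0.4]
opening: 0.449
grip_force: 0.0
```

{"op": "steer_hand", "data": {"motion": [[0, 0, 7, 0, 0.45], [0, 0, 14, 0, 0.45], [0, 0, 20, 0, 0.45], [0, 0, 20, 0, 0.45], [0, 0, 20, 0, 0.45]]}}

```text
t: 3.2
eef_pos: [538.0, -21.8, 55.0]
tcp_rot: [-3.141, -0.0, 1.866]
ft_force: [-0.3, 0.4, 0.3]
opening: 0.451
grip_force: 0.0
```

```bash
python3 togo.py 538 -23.2 55 1.865
```

```text
togo [-1.3 -0.4 -0. ] turn 0.001 q6 -0.46 mom [ 0.008 -0.087  0.002]
```

{"op": "steer_hand", "data": {"motion": [[0, 0, 0, 0, 0.3], [0, 0, 0, 0, 0.2], [0, 0, 0, 0, 0.15], [0, 0, 0, 0, 0.12], [0, 0, 0, 0, 0.1]]}}

```text
t: 3.62
eef_pos: [538.2, -21.9, 55.4]
tcp_rot: [3.141, 0.0, 1.866]
ft_force: [-1.1, -0.1, 0.0]
opening: 0.157
grip_force: 0.0
```

{"op": "steer_hand", "data": {"motion": [[0, 0, 0, 0, 0.08], [0, 0, 0, 0, 0.05], [0, 0, 0, 0, 0], [0, 0, 0, 0, 0], [0, 0, 0, 0, 0]]}}

```text
t: 4.03
eef_pos: [538.2, -21.8, 55.3]
tcp_rot: [3.141, 0.0, 1.866]
ft_force: [0.5, -0.6, 1.4]
opening: 0.086
grip_force: 30.0
```

```bash
python3 togo.py 538 -23.2 55 1.865
```

```text
togo [-1.3 -0.6  0.3] turn 0.001 q6 -0.46 mom [ 0.023 -0.185  0.034]
```

{"op": "steer_hand", "data": {"motion": [[0, 0, -4, 0, 0], [0, 0, -9, 0, 0], [0, 0, -14, 0, 0], [0, 0, -19, 0, 0], [0, 0, -24, 0, 0]]}}

```text
t: 4.45
eef_pos: [538.2, -21.9, 79.9]
tcp_rot: [3.141, 0.0, 1.866]
ft_force: [-1.1, -0.4, -1.1]
opening: 0.086
grip_force: 30.0
```

{"op": "steer_hand", "data": {"motion": [[0, 0, -12, 0, 0], [0, 0, -24, 0, 0], [0, 0, -36, 0, 0], [0, 0, -46, 0, 0], [0, 0, -46, 0, 0]]}}

```text
t: 4.87
eef_pos: [538.9, -21.9, 127.3]
tcp_rot: [3.139, 0.001, 1.866]
ft_force: [0.6, -0.3, 0.1]
opening: 0.087
grip_force: 30.0
```

```bash
python3 togo.py 450 -260 125 1.865
```

```text
togo [-201.9 -154.3    2.3] turn 0.001 q6 -0.46 mom [-0.028 -0.131  0.018]
```

The bar is out, but the fingertips are 5 mm below its underside, so it can't be set down flat like this. I'll put it back in the slots and grip it higher.

{"op": "steer_hand", "data": {"motion": [[0, 0, 12, 0, 0], [0, 0, 24, 0, 0], [0, 0, 36, 0, 0], [0, 0, 46, 0, 0], [0, 0, 46, 0, 0]]}}

```text
t: 5.28
eef_pos: [537.2, -21.7, 77.3]
tcp_rot: [-3.139, -0.001, 1.866]
ft_force: [0.2, 0.5, -1.4]
opening: 0.086
grip_force: 30.0
```

```bash
python3 togo.py 538.2 -21.9 55.4 1.866
```

```text
togo [-0.5  0.9 21.9] turn -0.0 q6 -0.46 mom [-0.041 -0.16   0.002]
```

{"op": "steer_hand", "data": {"motion": [[0, 0, 6, 0, 0], [0, 0, 12, 0, 0], [0, 0, 18, 0, 0], [0, 0, 23, 0, 0], [0, 0, 23, 0, 0]]}}

```text
t: 5.7
eef_pos: [538.0, -21.8, 55.6]
tcp_rot: [-3.141, -0.0, 1.866]
ft_force: [-0.1, 0.3, -0.6]
opening: 0.086
grip_force: 30.0
```

```bash
python3 togo.py 538.2 -21.9 55.4 1.866
```

```text
togo [-0.1  0.1  0.2] turn -0.0 q6 -0.46 mom [-0.001 -0.074  0.027]
```

{"op": "steer_hand", "data": {"motion": [[0, 0, 0, 0, 0.12], [0, 0, 0, 0, 0.25], [0, 0, 0, 0, 0.3], [0, 0, -4, 0, 0.3], [0, 0, -8, 0, 0.3]]}}

```text
t: 6.12
eef_pos: [538.1, -21.8, 64.6]
tcp_rot: [-3.142, 0.0, 1.866]
ft_force: [0.5, 0.3, -0.3]
opening: 0.291
grip_force: 0.0
```

{"op": "steer_hand", "data": {"motion": [[0, 0, 0, 0, 0.2], [0, 0, 0, 0, 0.15], [0, 0, 0, 0, 0.1], [0, 0, 0, 0, 0.05], [0, 0, 0, 0, 0]]}}

```text
t: 6.53
eef_pos: [538.1, -21.8, 64.2]
tcp_rot: [-3.142, 0.0, 1.866]
ft_force: [-0.3, 0.8, 1.8]
opening: 0.086
grip_force: 30.0
```

{"op": "steer_hand", "data": {"motion": [[0, 0, 0, 0, 0], [0, 0, 0, 0, 0], [0, 0, 0, 0, 0]]}}

```text
t: 6.78
eef_pos: [538.1, -21.9, 64.2]
tcp_rot: [-3.141, 0.0, 1.866]
ft_force: [0.6, -0.6, 1.0]
opening: 0.083
grip_force: 30.0
```

```bash
python3 togo.py 538.2 -21.9 55.4 1.866
```

```text
togo [-0.1  0.1  8.8] turn -0.0 q6 -0.46 mom [ 0.046 -0.053  0.02 ]
```

{"op": "steer_hand", "data": {"motion": [[0, 0, -4, 0, 0], [0, 0, -9, 0, 0], [0, 0, -14, 0, 0], [0, 0, -19, 0, 0], [0, 0, -24, 0, 0]]}}

```text
t: 7.2
eef_pos: [538.2, -21.8, 88.9]
tcp_rot: [3.141, 0.0, 1.866]
ft_force: [-0.6, -0.6, -1.5]
opening: 0.087
grip_force: 30.0
```

{"op": "steer_hand", "data": {"motion": [[0, 0, -12, 0, 0], [0, 0, -24, 0, 0], [0, 0, -36, 0, 0], [0, 0, -46, 0, 0], [0, 0, -46, 0, 0]]}}

```text
t: 7.62
eef_pos: [538.9, -21.9, 136.3]
tcp_rot: [3.139, 0.001, 1.866]
ft_force: [0.8, 0.6, -1.8]
opening: 0.087
grip_force: 30.0
```

```bash
python3 togo.py 450 -260 134 1.865
```

Run:
```python
from h import *
P=cloud("top",np.load("pics/top0.npz")["d"]).reshape(-1,3)
for y in range(-460,-60,40):
    q=P[(abs(P[:,1]-y)<20)&(P[:,2]>12)&(P[:,0]>380)&(P[:,0]<700)]
    if len(q): print(y,"xmin",q[:,0].min().round(),"zmax(x<560)",q[q[:,0]<560][:,2].max(initial=0).round(),"zmax<640",q[q[:,0]<640][:,2].max(initial=0).round())
q=P[(P[:,2]>-5)&(P[:,2]<5)&(abs(P[:,1]+260)<100)]; print("table front",q[:,0].min())
```

```text
togo [-201.9 -154.3    2.3] turn 0.001 q6 -0.46 mom [ 0.02  -0.144 -0.019]
-460 xmin 558.0 zmax(x<560) 19.0 zmax<640 26.0
-420 xmin 544.0 zmax(x<560) 26.0 zmax<640 26.0
-380 xmin 547.0 zmax(x<560) 23.0 zmax<640 23.0
-340 xmin 557.0 zmax(x<560) 19.0 zmax<640 21.0
-300 xmin 526.0 zmax(x<560) 70.0 zmax<640 70.0
-260 xmin 523.0 zmax(x<560) 64.0 zmax<640 66.0
-220 xmin 553.0 zmax(x<560) 56.0 zmax<640 58.0
-180 xmin 644.0 zmax(x<560) 0.0 zmax<640 0.0
-140 xmin 687.0 zmax(x<560) 0.0 zmax<640 0.0
-100 xmin 541.0 zmax(x<560) 85.0 zmax<640 85.0
table front 346.91487139699086
```

{"op": "steer_hand", "data": {"motion": [[-15, -11, 0, 0, 0], [-35, -27, 0, 0, 0], [-58, -44, 0, 0, 0], [-82, -63, 0, 0, 0], [-105, -80, 0, 0, 0]]}}

```text
t: 8.03
eef_pos: [491.2, -146.6, 133.9]
tcp_rot: [-3.141, -0.0, 1.866]
ft_force: [0.7, -1.2, -1.9]
opening: 0.088
grip_force: 30.0
```

{"op": "steer_hand", "data": {"motion": [[-23, -17, 0, 0, 0], [-46, -34, 0, 0, 0], [-68, -51, 0, 0, 0], [-85, -65, 0, 0, 0], [-95, -72, 0, 0, 0]]}}

```text
t: 8.45
eef_pos: [449.8, -259.2, 133.9]
tcp_rot: [-3.141, -0.0, 1.864]
ft_force: [-0.5, 1.0, -1.8]
opening: 0.085
grip_force: 30.0
```

{"op": "steer_hand", "data": {"motion": [[0, 0, 0, 0, 0], [0, 0, 0, 0, 0], [0, 0, 0, 0, 0]]}}

```text
t: 8.7
eef_pos: [451.0, -256.5, 134.1]
tcp_rot: [-3.141, -0.0, 1.866]
ft_force: [0.7, -0.3, -0.8]
opening: 0.085
grip_force: 30.0
```

```bash
python3 togo.py 450 -260 5 1.865
```

```text
togo [ -3.   -2.  129.1] turn 0.001 q6 -0.94 mom [ 0.007 -0.16   0.017]
```

Next, lower to TCP z of about 12, then go slowly.

{"op": "steer_hand", "data": {"motion": [[0, 0, 20, 0, 0], [0, 0, 45, 0, 0], [0, 0, 70, 0, 0], [0, 0, 90, 0, 0], [0, 0, 105, 0, 0]]}}

```text
t: 9.12
eef_pos: [451.0, -255.9, 27.6]
tcp_rot: [-3.141, -0.001, 1.867]
ft_force: [-0.1, 0.1, -1.4]
opening: 0.086
grip_force: 30.0
```

{"op": "steer_hand", "data": {"motion": [[0, 0, 7, 0, 0], [0, 0, 12, 0, 0], [0, 0, 15, 0, 0], [0, 0, 18, 0, 0], [0, 0, 20, 0, 0]]}}

```text
t: 9.53
eef_pos: [451.2, -257.4, 9.6]
tcp_rot: [3.141, 0.001, 1.866]
ft_force: [-0.1, 0.1, -2.5]
opening: 0.085
grip_force: 30.0
```

{"op": "steer_hand", "data": {"motion": [[0, 0, 0, 0, 0], [0, 0, 0, 0, 0], [0, 0, 0, 0, 0]]}}

```text
t: 9.78
eef_pos: [451.0, -257.6, 9.6]
tcp_rot: [3.141, 0.001, 1.866]
ft_force: [0.1, 0.4, -0.5]
opening: 0.087
grip_force: 30.0
```

```bash
python3 togo.py 450 -260 4.5 1.865
```

```text
togo [-2.1 -1.6  5.1] turn 0.001 q6 -0.94 mom [-0.004 -0.124  0.035]
```

{"op": "steer_hand", "data": {"motion": [[0, 0, 2, 0, 0], [0, 0, 4, 0, 0], [0, 0, 5, 0, 0], [0, 0, 5, 0, 0], [0, 0, 5, 0, 0]]}}

```text
t: 10.2
eef_pos: [450.8, -257.4, 4.2]
tcp_rot: [-3.142, 0.0, 1.866]
ft_force: [-0.1, 0.5, 0.7]
opening: 0.087
grip_force: 30.0
```

```bash
python3 togo.py 450 -260 4.5 1.865
```

```text
togo [-2.2 -1.5 -0.3] turn 0.001 q6 -0.94 mom [-0.014 -0.072  0.02 ]
```

{"op": "steer_hand", "data": {"motion": [[0, 0, 0.5, 0, 0], [0, 0, 0.8, 0, 0], [0, 0, 0.8, 0, 0]]}}

```text
t: 10.45
eef_pos: [450.8, -257.4, 4.2]
tcp_rot: [3.141, 0.0, 1.866]
ft_force: [-2.5, 1.8, 13.6]
opening: 0.088
grip_force: 30.0
```

```bash
python3 togo.py 450 -260 4.5 1.865
```

```text
togo [-2.2 -1.5 -0.3] turn 0.001 q6 -0.94 mom [0.296 0.427 0.025]
```

{"op": "steer_hand", "data": {"motion": [[0, 0, -0.6, 0, 0], [0, 0, -0.6, 0, 0.1], [0, 0, -0.6, 0, 0.13], [0, 0, -0.6, 0, 0.18], [0, 0, -0.6, 0, 0.25]]}}

```text
t: 10.87
eef_pos: [450.9, -257.4, 3.9]
tcp_rot: [-3.142, -0.0, 1.866]
ft_force: [0.4, 0.2, 0.6]
opening: 0.205
grip_force: 0.0
```

{"op": "steer_hand", "data": {"motion": [[0, 0, 0, 0, 0.3], [0, 0, 0, 0, 0.35], [0, 0, -4, 0, 0.35], [0, 0, -12, 0, 0.35], [0, 0, -24, 0, 0.35]]}}

```text
t: 11.28
eef_pos: [450.5, -257.2, 28.2]
tcp_rot: [-3.141, -0.001, 1.866]
ft_force: [-1.0, 0.1, 0.7]
opening: 0.346
grip_force: 0.0
```

{"op": "steer_hand", "data": {"motion": [[0, 0, -25, 0, 0.35], [0, 0, -60, 0, 0.35], [0, 0, -95, 0, 0.35], [0, 0, -125, 0, 0.35], [0, 0, -140, 0, 0.35]]}}

```text
t: 11.7
eef_pos: [451.5, -257.8, 172.5]
tcp_rot: [3.139, 0.004, 1.866]
ft_force: [0.4, -0.9, 0.5]
opening: 0.351
grip_force: 0.0
```

Run:
```python
from h import *
p,d=look("scene");c=cv2.resize(p[90:290,230:490],None,fx=3,fy=3);cv2.imwrite("pics/k1.png",c[:,:,::-1])
```

```bash
python3 togo.py 546 20.7 130 1.865
```

```text
togo [239.5 171.   43.7] turn 0.001 q6 -0.94 mom [ 0.008 -0.141 -0.008]
```

View pics/k1.png

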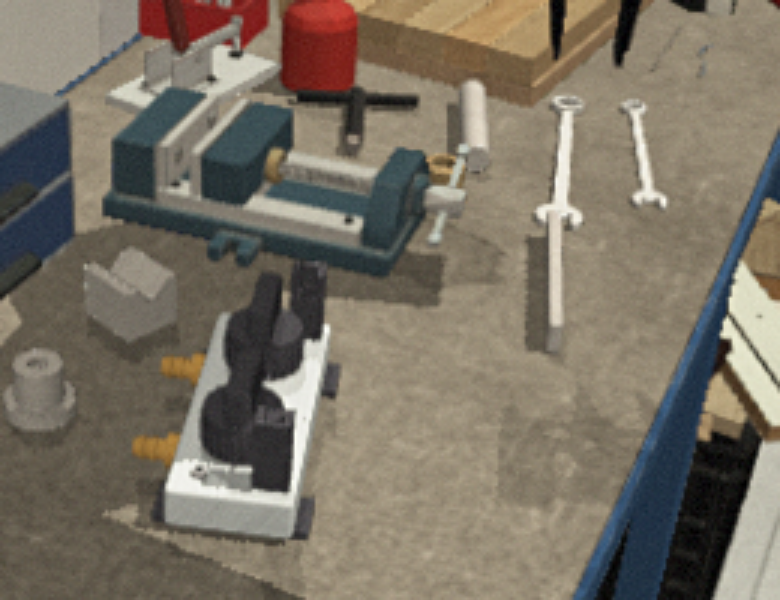

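The keeper stands on its long edge on the trolley, from about (555,215) to (555,345) in the crop, well clear of the manifold. Now I'll refine the left cap's position from the top depth.

Run:
```python
from h import *
p,d=look("top");P=cloud("top",d);g=P.reshape(-1,3);col=p.reshape(-1,3).mean(1)
for c in((546.4,21.1),(569.6,-55.5)):
    r=np.hypot(g[:,0]-c[0],g[:,1]-c[1])
    for lo,hi,R0 in((70,90,24),(45,64,27)):
        q=g[(r<R0)&(g[:,2]>lo)&(g[:,2]<hi)&(col<75)]; print(c,lo,len(q),q.mean(0).round(1) if len(q) else "",cv2.minAreaRect(q[:,:2].astype(np.float32)) if len(q) else "")
    v=np.argwhere((np.hypot(P[...,0]-c[0],P[...,1]-c[1])<30)&(P[...,2]>45)&(P[...,2]<95)&(p.mean(-1)<75))
    print(v.shape)
cv2.imwrite("pics/c3.png",cv2.resize(p[190:275,235:360],None,fx=6,fy=6,interpolation=cv2.INTER_CUBIC)[:,:,::-1])
```

```text
(546.4, 21.1) 70 227 [546.5  21.1  78.4] ((546.6845703125, 21.016422271728516), (14.109743118286133, 43.60235595703125), 14.331984519958496)
(546.4, 21.1) 45 314 [544.9  20.7  54.9] ((545.8353881835938, 21.499818801879883), (44.380313873291016, 42.207794189453125), 20.414043426513672)
(550, 2)
(569.6, -55.5) 70 224 [569.4 -54.8  78.3] ((570.0425415039062, -55.23558044433594), (14.269294738769531, 44.223690032958984), 16.355632781982422)
(569.6, -55.5) 45 333 [567.7 -54.6  54.8] ((569.310546875, -55.3644905090332), (44.67005157470703, 43.83893585205078), 48.65512466430664)
(568, 2)
```

View pics/c3.png

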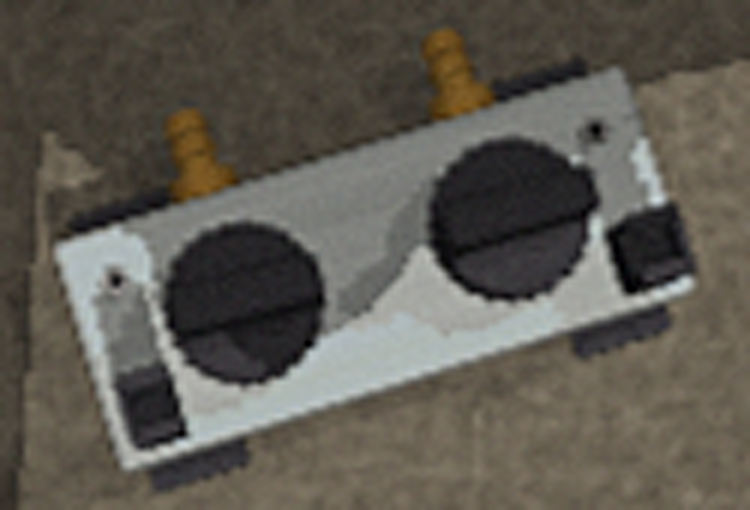

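The manifold is unobstructed: the keeper is gone and both caps are still locked. The left cap's axis is at (546.5, 21.1) with its bar at about 0.26–0.27 rad.

```bash
python3 togo.py 546.6 21.1 150 1.841
```

```text
togo [239.3 172.   21.4] turn 0.025 q6 -0.94 mom [-0.007 -0.107 -0.024]
```

{"op": "steer_hand", "data": {"motion": [[35, 25, 0, 0, 0.45], [70, 50, 5, 0, 0.45], [105, 75, 10, 0.025, 0.45], [140, 100, 15, 0.025, 0.45], [170, 121, 20, 0.025, 0.45]]}}

```text
t: 12.22
eef_pos: [516.5, -59.1, 147.4]
tcp_rot: [-3.141, -0.0, 1.84]
ft_force: [1.2, -0.9, 0.4]
opening: 0.449
grip_force: 0.0
```

{"op": "steer_hand", "data": {"motion": [[30, 22, 0, 0, 0.45], [50, 36, 0, 0, 0.45], [60, 43, 0, 0, 0.45], [62, 45, 0, 0, 0.45], [62, 45, 0, 0, 0.45]]}}

```text
t: 12.63
eef_pos: [543.3, 10.7, 147.7]
tcp_rot: [-3.141, -0.0, 1.842]
ft_force: [-0.2, -0.3, -0.3]
opening: 0.452
grip_force: 0.0
```

{"op": "steer_hand", "data": {"motion": [[0, 0, 0, 0, 0.45], [0, 0, 0, 0, 0.45]]}}

```text
t: 12.8
eef_pos: [543.2, 9.4, 148.1]
tcp_rot: [-3.141, 0.0, 1.839]
ft_force: [0.7, -0.7, 0.6]
opening: 0.45
grip_force: 0.0
```

```bash
python3 togo.py 546.6 21.1 100 1.841
```

```text
togo [10.3  6.4 48.1] turn -0.002 q6 -0.37 mom [ 0.035 -0.1   -0.011]
```

{"op": "steer_hand", "data": {"motion": [[5, 3, 10, 0, 0.45], [10.3, 6.4, 25, 0, 0.45], [10.3, 6.4, 40, 0, 0.45], [10.3, 6.4, 48, 0, 0.45], [10.3, 6.4, 48, 0, 0.45]]}}

```text
t: 13.22
eef_pos: [546.0, 22.1, 98.3]
tcp_rot: [-3.139, -0.001, 1.84]
ft_force: [-0.6, -0.5, 0.8]
opening: 0.448
grip_force: 0.0
```

{"op": "steer_hand", "data": {"motion": [[0, 0, 0, 0, 0.45], [0, 0, 0, 0, 0.45]]}}

```text
t: 13.38
eef_pos: [547.3, 22.1, 100.7]
tcp_rot: [3.141, 0.0, 1.84]
ft_force: [0.1, 0.4, -0.7]
opening: 0.451
grip_force: 0.0
```

```bash
python3 togo.py 546.6 21.1 58 1.841
```

```text
togo [-0.8 -0.9 42.7] turn -0.001 q6 -0.35 mom [-0.048 -0.131 -0.031]
```

{"op": "steer_hand", "data": {"motion": [[-0.8, -0.9, 10, 0, 0.45], [-0.8, -0.9, 20, 0, 0.45], [-0.8, -0.9, 30, 0, 0.45], [-0.8, -0.9, 38, 0, 0.45], [-0.8, -0.9, 42, 0, 0.45]]}}

```text
t: 13.8
eef_pos: [545.8, 21.4, 56.6]
tcp_rot: [-3.14, -0.001, 1.841]
ft_force: [1.1, -0.2, -0.1]
opening: 0.447
grip_force: 0.0
```

{"op": "steer_hand", "data": {"motion": [[0, 0, 0, 0, 0.4], [0, 0, 0, 0, 0.4], [0, 0, 0, 0, 0.4]]}}

```text
t: 14.05
eef_pos: [546.5, 21.4, 58.4]
tcp_rot: [3.141, 0.0, 1.841]
ft_force: [-0.7, -0.5, 0.2]
opening: 0.404
grip_force: 0.0
```

```bash
python3 togo.py 546.6 21.1 58 1.841
```

```text
togo [-0.3  0.   0.4] turn -0.0 q6 -0.35 mom [-0.033 -0.116 -0.026]
```

{"op": "steer_hand", "data": {"motion": [[0, 0, 0, 0, 0.3], [0, 0, 0, 0, 0.25], [0, 0, 0, 0, 0.2], [0, 0, 0, 0, 0.15], [0, 0, 0, 0, 0.1]]}}

```text
t: 14.47
eef_pos: [546.5, 21.4, 58.4]
tcp_rot: [3.141, 0.0, 1.841]
ft_force: [-1.6, 0.6, 1.9]
opening: 0.148
grip_force: 30.0
```

{"op": "steer_hand", "data": {"motion": [[0, 0, 0, 0, 0.05], [0, 0, 0, 0, 0], [0, 0, 0, 0, 0], [0, 0, 0, 0, 0]]}}

```text
t: 14.8
eef_pos: [546.5, 21.4, 58.4]
tcp_rot: [3.141, 0.0, 1.841]
ft_force: [-0.1, 0.6, 3.3]
opening: 0.144
grip_force: 30.0
```

```bash
python3 togo.py 546.6 21.1 58 1.841
```

```text
togo [-0.3  0.1  0.4] turn -0.0 q6 -0.35 mom [ 0.168 -0.101  0.03 ]
```

{"op": "steer_hand", "data": {"motion": [[0, 0, 0, 0.02, 0], [0, 0, 0, 0.04, 0], [0, 0, 0, 0.06, 0], [0, 0, 0, 0.08, 0], [0, 0, 0, 0.08, 0]]}}

```text
t: 15.22
eef_pos: [546.5, 21.4, 58.4]
tcp_rot: [3.141, 0.0, 1.758]
ft_force: [0.0, 0.6, 5.6]
opening: 0.146
grip_force: 30.0
```

```bash
python3 togo.py 546.6 21.1 58 1.841
```

```text
togo [-0.3  0.   0.4] turn -0.083 q6 -0.27 mom [ 0.141 -0.159  0.061]
```

{"op": "steer_hand", "data": {"motion": [[0, 0, 0, 0.02, 0], [0, 0, 0, 0.04, 0], [0, 0, 0, 0.05, 0], [0, 0, 0, 0.05, 0]]}}

```text
t: 15.55
eef_pos: [546.6, 21.6, 58.4]
tcp_rot: [3.141, -0.0, 1.709]
ft_force: [2.0, 2.8, 5.3]
opening: 0.147
grip_force: 30.0
```

```bash
python3 togo.py 546.6 21.1 58 1.841
```

```text
togo [-0.5 -0.1  0.4] turn -0.132 q6 -0.22 mom [ 0.595 -0.293  0.065]
```

{"op": "steer_hand", "data": {"motion": [[0, 0, 0, 0.02, 0], [0, 0, 0, 0.035, 0], [0, 0, 0, 0.035, 0]]}}

```text
t: 15.8
eef_pos: [546.7, 21.8, 58.4]
tcp_rot: [3.141, -0.0, 1.674]
ft_force: [1.8, 4.7, 5.1]
opening: 0.148
grip_force: 30.0
```

```bash
python3 togo.py 546.6 21.1 58 1.841
```

```text
togo [-0.7 -0.2  0.4] turn -0.167 q6 -0.18 mom [ 0.995 -0.39   0.133]
```

{"op": "steer_hand", "data": {"motion": [[0, 0, 0, 0.015, 0], [0, 0, 0, 0.03, 0], [0, 0, 0, 0.03, 0]]}}

```text
t: 16.05
eef_pos: [546.8, 21.8, 58.4]
tcp_rot: [3.14, -0.0, 1.645]
ft_force: [2.0, 6.2, 4.4]
opening: 0.145
grip_force: 30.0
```

```bash
python3 togo.py 546.6 21.1 58 1.841
```

```text
togo [-0.7 -0.2  0.4] turn -0.196 q6 -0.16 mom [ 1.078 -0.47   0.393]
```

The moment jumped to 0.39 N m at about 11°, so that is the stop. I'll turn the other way.

{"op": "steer_hand", "data": {"motion": [[0, 0, 0, -0.04, 0], [0, 0, 0, -0.09, 0], [0, 0, 0, -0.14, 0], [0, 0, 0, -0.19, 0], [0, 0, 0, -0.2, 0]]}}

```text
t: 16.47
eef_pos: [546.4, 21.3, 58.4]
tcp_rot: [3.141, 0.0, 1.848]
ft_force: [-0.7, 0.1, 5.8]
opening: 0.145
grip_force: 30.0
```

```bash
python3 togo.py 546.6 21.1 58 1.841
```

```text
togo [-0.3  0.1  0.4] turn 0.007 q6 -0.36 mom [ 0.063 -0.144 -0.039]
```

{"op": "steer_hand", "data": {"motion": [[0, 0, 0, -0.03, 0], [0, 0, 0, -0.06, 0], [0, 0, 0, -0.09, 0], [0, 0, 0, -0.12, 0], [0, 0, 0, -0.15, 0]]}}

```text
t: 16.88
eef_pos: [546.3, 21.2, 58.4]
tcp_rot: [3.142, 0.0, 1.996]
ft_force: [0.4, -1.2, 6.3]
opening: 0.149
grip_force: 30.0
```

```bash
python3 togo.py 546.6 21.1 58 1.841
```

```text
togo [-0.2  0.2  0.4] turn 0.155 q6 -0.51 mom [ 0.002 -0.045 -0.068]
```

{"op": "steer_hand", "data": {"motion": [[0, 0, 0, -0.03, 0], [0, 0, 0, -0.06, 0], [0, 0, 0, -0.09, 0], [0, 0, 0, -0.12, 0], [0, 0, 0, -0.12, 0]]}}

```text
t: 17.3
eef_pos: [546.3, 21.2, 58.4]
tcp_rot: [-3.142, 0.0, 2.117]
ft_force: [0.4, 0.5, 6.1]
opening: 0.145
grip_force: 30.0
```

```bash
python3 togo.py 546.6 21.1 58 1.841
```

```text
togo [-0.3  0.2  0.4] turn 0.276 q6 -0.63 mom [-0.091 -0.092  0.039]
```

{"op": "steer_hand", "data": {"motion": [[0, 0, 0, -0.05, 0], [0, 0, 0, -0.1, 0], [0, 0, 0, -0.15, 0], [0, 0, 0, -0.2, 0], [0, 0, 0, -0.24, 0]]}}

```text
t: 17.72
eef_pos: [546.3, 21.2, 58.4]
tcp_rot: [-3.141, 0.0, 2.357]
ft_force: [-0.6, -0.3, 6.0]
opening: 0.142
grip_force: 30.0
```

```bash
python3 togo.py 546.6 21.1 58 1.841
```

```text
togo [-0.3  0.1  0.4] turn 0.516 q6 -0.87 mom [-0.033 -0.135 -0.067]
```

Past 29° it turns freely. I'll continue to about 75°.

{"op": "steer_hand", "data": {"motion": [[0, 0, 0, -0.08, 0], [0, 0, 0, -0.16, 0], [0, 0, 0, -0.24, 0], [0, 0, 0, -0.32, 0], [0, 0, 0, -0.4, 0]]}}

```text
t: 18.13
eef_pos: [546.3, 21.2, 58.4]
tcp_rot: [-3.141, 0.0, 2.759]
ft_force: [-0.2, 0.1, 5.9]
opening: 0.143
grip_force: 30.0
```

```bash
python3 togo.py 546.6 21.1 58 1.841
```

```text
togo [-0.3  0.   0.4] turn 0.918 q6 -1.27 mom [-0.022 -0.164 -0.024]
```

{"op": "steer_hand", "data": {"motion": [[0, 0, 0, -0.08, 0], [0, 0, 0, -0.16, 0], [0, 0, 0, -0.24, 0], [0, 0, 0, -0.32, 0], [0, 0, 0, -0.38, 0]]}}

```text
t: 18.55
eef_pos: [546.4, 21.2, 58.4]
tcp_rot: [-3.141, 0.0, 3.139]
ft_force: [0.4, -0.4, 5.9]
opening: 0.145
grip_force: 30.0
```

```bash
python3 togo.py 546.6 21.1 58 1.841
```

```text
togo [-0.2 -0.1  0.4] turn 1.298 q6 -1.65 mom [ 0.015 -0.106 -0.059]
```

{"op": "steer_hand", "data": {"motion": [[0, 0, 0, 0, 0], [0, 0, 0, 0, 0]]}}

```text
t: 18.72
eef_pos: [546.4, 21.2, 58.4]
tcp_rot: [-3.141, 0.0, 3.135]
ft_force: [-0.6, 0.5, 6.6]
opening: 0.146
grip_force: 30.0
```

```bash
python3 togo.py 546.6 21.1 58 1.841
```

```text
togo [-0.2 -0.1  0.4] turn 1.294 q6 -1.65 mom [ 0.104 -0.127  0.043]
```

{"op": "steer_hand", "data": {"motion": [[0, 0, -2, 0, 0], [0, 0, -4, 0, 0], [0, 0, -7, 0, 0], [0, 0, -10, 0, 0], [0, 0, -13, 0, 0]]}}

```text
t: 19.13
eef_pos: [546.2, 21.4, 71.4]
tcp_rot: [-3.141, -0.0, 3.136]
ft_force: [0.2, -0.2, -0.9]
opening: 0.143
grip_force: 30.0
```

```bash
python3 togo.py 546.4 21.2 138 1.841
```

```text
togo [ -0.2  -0.2 -66.6] turn 1.295 q6 -1.65 mom [ 0.103 -0.168  0.005]
```

{"op": "steer_hand", "data": {"motion": [[0, 0, -6, 0, 0], [0, 0, -12, 0, 0], [0, 0, -18, 0, 0], [0, 0, -24, 0, 0], [0, 0, -30, 0, 0]]}}

```text
t: 19.55
eef_pos: [546.4, 21.4, 102.0]
tcp_rot: [-3.141, 0.0, 3.136]
ft_force: [-0.4, 0.3, -0.8]
opening: 0.145
grip_force: 30.0
```

```bash
python3 togo.py 546.4 21.2 138 1.841
```

```text
togo [ -0.   -0.2 -36. ] turn 1.295 q6 -1.65 mom [ 0.131 -0.175  0.051]
```

{"op": "steer_hand", "data": {"motion": [[0, 0, -9, 0, 0], [0, 0, -18, 0, 0], [0, 0, -27, 0, 0], [0, 0, -34, 0, 0], [0, 0, -36.5, 0, 0]]}}

```text
t: 19.97
eef_pos: [546.7, 21.4, 139.2]
tcp_rot: [-3.141, 0.002, 3.136]
ft_force: [0.1, -0.5, -0.6]
opening: 0.147
grip_force: 30.0
```

{"op": "steer_hand", "data": {"motion": [[0, 0, 0, 0, 0], [0, 0, 0, 0, 0], [0, 0, 0, 0, 0], [0, 0, 0, 0, 0]]}}

```text
t: 20.3
eef_pos: [546.1, 21.4, 137.3]
tcp_rot: [-3.142, -0.001, 3.136]
ft_force: [0.2, -0.4, -1.2]
opening: 0.146
grip_force: 30.0
```

```bash
python3 togo.py 546.4 21.2 138 1.841
```

Run:
```python
from h import *
p,d=look("scene");c=cv2.resize(p[90:290,230:490],None,fx=3,fy=3);cv2.imwrite("pics/e1.png",c[:,:,::-1])
```

```text
togo [-0.3 -0.2 -0.7] turn 1.295 q6 -1.65 mom [ 0.082 -0.113 -0.053]
```

View pics/e1.png

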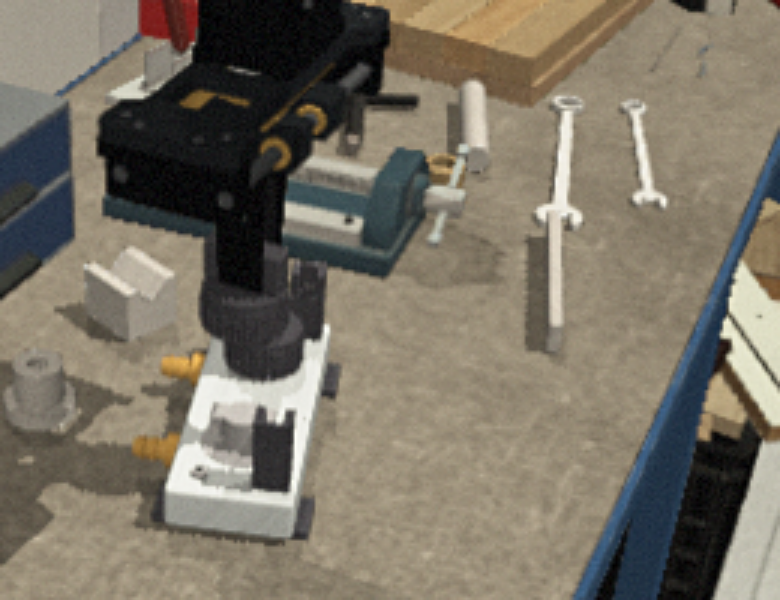

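The left cap, at about (240,290) in the crop, is held upright above its bare neck at (232,428). The right cap is still on, and the keeper is unmoved at (555,280).

```bash
python3 -c "
from cell import env; print(env.job_done())"
```

```text
the job is handed in; nothing more can be done
None
```

The left cap is off and held upright about 8 cm above its port, the right cap is still on, and the steel bar stands on its long edge on the trolley top clear of the manifold; I handed the job in at about 20 s, after one re-seating of the bar in its slots to grip it higher, and the verdict was not shown.

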